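Hang the drying rack on its slotted upright and clip in the washed utensils

TASK

Put up the drying station: hook the white utensil rack's claws into the two upper rows of slots of the stand's upright and press it down until it is fully home and the red catch has sprung out over it. Then press the olive-wood spoon and the measuring scoop down into the rack's spring clips, one in each pair, so that each handle is snapped fully in on both sides. Do not push or tip the other things on the table.

Things in the scene. Friction and masses are not known exactly. Their poses are not given: they have to be found in the camera images.
- stand: White steel drying stand, fixed: drip base 160 x 150 mm (stand x = -100 to +60), rim 18 mm high, and a slotted upright 84 mm wide, 30 mm deep, 198 mm tall. Origin on the table under the middle of the upright's front face; that face looks along -x (towards the robot), +x points backward into the upright, z up.
- slots (a point): On the upright's front face at the lower edge of the top row of slots (stand x = 0, y = 0, z = 162 mm); axes as the stand's. Slots 11 mm wide, 24 mm tall, in two columns at y = +30 and -30 mm, four rows 36 mm apart: lower edges at z = 54, 90, 126, 162 mm. Plate 3 mm thick, hollow behind. The rack belongs in the two upper rows, under the red catch.
- home (a point): Where the rack's origin lies when fully home: stand x = -70.5, y = 0, z = 112 mm (it droops some 2 mm, 0.03 rad, in the play); axes then as the stand's. To hook in, bring the rack level to 10 to 16 mm (best 13) above this height, at least 12 mm out in front (-x), move it backward (+x) until its plate meets the upright, then press it straight down.
- lock (a joint): Red spring catch at the top of the upright, 12 mm wide, 9 mm tall, underside at z = 183.5 mm. Sticks out 5 mm; 0 = fully out, to 0.0055 m as it is pushed in (4 to 8 N). The rack's back plate pushes it in and rubs on it: the rack will not sink by itself, press 5 to 20 N near the upright (grip bar or back plate; pressing its front wedges it). Home, the catch snaps out over the plate: 0 again.
- rack: White powder-coated hook-on utensil rack, an open frame 140 (x) x 92 (y) x 70 mm, 0.38 to 0.52 kg, standing on the table. Origin at the centre of its underside, +x to the back plate, z up. Back plate 4 mm thick, 92 mm wide, 70 mm tall, rear face at x = +70. Side walls at y = +40 and -40 mm, 6 mm thick, tops at z = 70 mm, carrying four spring clips.
- grip (a point): Centre of the rack's wooden grip bar: rack x = +30, y = 0, z = 59 mm. The bar is 10 mm thick (x), 74 mm long (y) and 22 mm tall, its top at z = 70 mm, hollow below; 31 mm free behind it to the back plate, more in front.
- claws (a point): On the rear face of the back plate: rack x = +70, y = 0, z = 36 mm; when home it is 14 mm below point slots. Claws at y = +30 and -30 mm, 5 mm wide, reaching 9 mm back: necks 8 mm tall with lower edges at z = 14 and 50 mm, each with a tongue 4.5 mm thick hanging 10 mm lower; 1.5 mm play on the upright's 3 mm plate.
- clip_back (a point): Middle of the back pair of clips, on the axis of a handle that is fully in: rack x = -12, y = 0, z = 76 mm. A pair is two upward-opening spring clips, on the side walls at y = +40 and -40 mm, 14 mm long. A handle laid along rack y is pressed straight down: mouth 21 mm wide at z = 91, 9 mm at z = 80; 5 to 10 N for the pair, then it drops onto the walls.
- clip_front (a point): The same for the front pair: rack x = -54, y = 0, z = 76 mm. Either utensil may go into either pair, with its bowl to either side.
- spoon: Short olive-wood spoon, 172 mm long, about 45 g, balancing at x = +35 mm, lying flat. Origin on the handle's axis at the middle of the handle; +x along the handle towards the bowl. Handle a round bar of 12 mm diameter from x = -65 to +65 mm, its axis 6 mm above the table; bowl 44 mm across, 14 mm tall, centred at x = +85 mm (tip at +107).
- scoop: Stainless measuring scoop lying mouth down, 176 mm long, about 70 g, balancing at x = +35 mm. Origin on the handle's axis at the middle of the handle; +x along the handle towards the bowl. Handle a round bar of 12 mm diameter from x = -65 to +65 mm, its axis 6 mm above the table; cup 48 mm across, 32 mm tall, mouth on the table, centred at x = +87 mm (far rim at +111).
- spinner: Hand-crank salad spinner, clear bowl, white lid, green crank and latch; 228 mm across, 200 mm tall. Bystander. Origin at the centre of its underside.
- plate: Round blue ceramic serving plate, 230 mm across, 24 mm tall. Bystander. Origin at the centre of its underside.
- oil: Amber oil bottle, 66 mm across, 250 mm tall, standing close to one side of the stand: a bowl that overhangs the rack on that side would hit it. Bystander. Origin at the centre of its underside.
- jar: Low terracotta-coloured jar with a brass lid, 64 mm across, 85 mm tall, close to the other side of the stand. Bystander. Origin at the centre of its underside.
- glass: Waisted tea glass, 52 mm across, 85 mm tall. Bystander. Origin at the centre of its underside.
- sugar: White sugar pot with a blue knobbed lid, 56 mm across, 76 mm tall. Bystander. Origin at the centre of its underside.
- mug: White mug, 76 mm across, 92 mm tall, handle to its +y. Bystander. Origin at the centre of its underside.
- coffeepot: Brass coffee pot, 76 mm across, 88 mm tall; its wooden handle slopes up to its -y, to 115 mm out and 110 mm high. Bystander. Origin at the centre of its underside.
Not all that is in view belongs to the job. What is shaped like the stand but turquoise is not meant.

How it is judged:
By the outcome, as a careful person would: the job done as asked, in the order asked, and still so for the second after the job is handed in, with the robot touching nothing.
It also fails if it takes over 72 s, if anything falls off the work surface, if the arm or the gripper's body presses on something with over 40 N, if the wrist force passes 120 N, or if a joint passes its speed limit or range.

ROBOT

A 7-joint arm with a two-finger parallel gripper is mounted at the origin on the work surface. World frame = base frame: x ahead of the robot, y to its left, z up, the work surface at z = 0. Lengths are in m, angles in rad, forces in N, time in s.
With the tool pointing down it reaches from about 0.4 to 0.85 m from the base axis. Payload 10.4 kg.
Tool frame: the origin (TCP) lies midway between the tips of the shut fingers; the grasp point (between the pads) lies 19 mm behind it; z points along the fingers, y is the line along which they close (so a half turn about z gives the same grasp; the last joint's range is limited). The gripper opens to 87 mm and grips with 3 to 60 N. Pads are 19 mm wide; open, the fingers measure 117 mm over their backs; the gripper's body (75 mm by 190 mm) begins 51 mm behind the grasp point.
Start: joints at [-1.329, 0.332, -0.065, 1.46, 0.022, 1.35, -0.088], TCP at [0.164, 0.603, 0.202] pointing down, gripper open.
Joint ranges: [-2.6, 2.6], [-0.5, 2.12], [-1.47, 1.34], [0.16, 2.42], [-1.27, 4.41], [0.06, 2.06], [-2.6, 2.6]. Speed limits (rad/s): [2.22, 2.22, 2.79, 2.79, 3.14, 3.14, 3.14].

INTERFACE

Orientations are given as a unit quaternion [x, y, z, w].
In Python, from bench import r gives the robot as it stands.
- The arm moves only by the tool arm_command, never from a script. Its arguments are lists of equal length, an entry for each row: "xyz": the shift along the world's x, y, z in m, a list of three; "rot": the turn, a rotation vector about the world's x, y, z in rad, a list of three. In form: {"xyz": [[tx, ty, tz], ...], "rot": [[ax, ay, az], ...]}. A call has 1 to 20 rows; each row is the pose to reach, as a shift and turn from the pose commanded when the call began; what a row does not reach only later rows make up. A row lasts 1/12 s, in which the tool goes at most 41.7 mm and 7.16 degrees, less where a joint would pass 70% of its speed; a pose out of reach is approached as far as the arm can. A call with a gripper value outside its range is refused whole. "grip" is the opening, from 0 (shut) to 1 (fully open), set as the call begins (left out, the last holds). The fingers move at their own pace and stop on an object; "squeeze" is the grip in N (left out, the last holds). Time passes only in rows, so rows that repeat a pose let the fingers close. It gives the time, the measured TCP pose, the force, the opening and the grip force at its end, in the units of the state.
- r.read_state(): the state, without advancing time (a new reading comes with each control period).
- r.camera(name): name is "scene" or "top" or "wrist"; returns the picture (480x640x3 uint8, red, green, blue); there is no depth.
- r.camera_model(name): a dict with "fx", "fy", "cx", "cy" (pixels), "T" (4x4, takes a point from camera to world coordinates). Camera axes: x right, y up, looking along -z (the intrinsics and any distortion apply to the point x, -y, -z); pixel columns grow to the right and rows downward; lengths in m; the calibration is good to about 2 mm. A picture is of the moment at which its call begins: read the wrist's pose just before it. camera_model takes no time and is no camera call; for the wrist camera it gives the pose at the moment of the call.
- r.close_job(): hands the job in; it is judged then, once.
Trained networks look in the newest picture that a camera, given by its name, has taken for a name from the list of things; names that differ only in an ending like _2 or _b are one class to them, and where a whole thing is asked for, a point or a joint stands for the part that bears it (a point fixed in the world has none). Each returns a list of dicts, best first, with "conf" (0 to 1); they miss things now and then, are a little off and sometimes report something else, mostly with a low value. They report only what shows in the picture. A call takes as long as a camera call. They do not tell look-alikes from the thing itself.
- r.look_for(label, camera): "at" ([x, y, z] in m, in the coordinates of the camera as it stood for that picture, good to about 4 mm: the middle of the surface that is visible of it).
- r.spot_point(label, camera): "at" ([x, y, z] in m, in the coordinates of the camera as it stood for that picture, good to about 4 mm: a listed point, or the origin of a listed thing).
The state is a dict: "time": time; "joint_positions": joint angles; "joint_vel": joint speeds; "joint_torque": joint torques, N m; "ee_pos": TCP position; "eef_rot": TCP orientation; "ft_force": force on the tool from outside, world axes, zero at the start; "torque": the same for the moment, N m; "width": finger opening in m; "grip_force": force on a finger pad.
Only numpy, scipy, OpenCV 4.12 (cv2) and the standard library are available. Lean on these libraries where they do the work, as an engineer would, in place of code of your own. Each camera call takes 0.05 s, during which the arm holds its last target. There are 200 camera calls.

## Working session

There is one attempt and no reset: what is moved stays moved. The work goes in short steps, Python scripts to look and compute and a tool call to move; the robot and the scene stay as the last step left them, time stands still between calls to the robot, and variables do not carry over. Pictures are saved under pics/ and viewed, at most 10 in all, crops included, and the job is handed in when it is done.

Besides the shell and the picture viewer there is one more tool, called after "Request:" as name(argument=value, ...) on one line, values as JSON. arm_command: Moves the arm, as the interface text tells. Its arguments: {"type":"object","properties":{"xyz":{"type":"array"},"rot":{"type":"array"},"grip":{"type":"number"},"squeeze":{"type":"number"}},"required":["xyz","rot"]}

```bash
ls; mkdir -p pics
cat > h.py <<'E'
from bench import r
import numpy as np, cv2
from scipy.spatial.transform import Rotation as R
def snap(n,f=None):
    im=r.camera(n)
    if f: cv2.imwrite('pics/'+f,im[:,:,::-1])
    return im
def W(n,p):
    T=np.array(r.camera_model(n)["T"]); return (T@np.r_[p,1])[:3]
def px(n,w):
    m=r.camera_model(n);T=np.array(m["T"]);p=np.linalg.inv(T)@np.r_[w,1]
    return np.array([m["cx"]+m["fx"]*p[0]/-p[2], m["cy"]+m["fy"]*-p[1]/-p[2]])
def ray(n,u,v,z):
    m=r.camera_model(n);T=np.array(m["T"]);d=T[:3,:3]@np.array([(u-m["cx"])/m["fx"],-(v-m["cy"])/m["fy"],-1]);o=T[:3,3]
    return o+d*(z-o[2])/d[2]
def spots(labels,n,k=2,f='spot_point'):
    for l in labels:
        for d in getattr(r,f)(l,n)[:k]:
            w=W(n,d["at"]); print(n,l,round(d["conf"],2),w.round(4),px(n,w).round(0))
E
python3 - <<'E'
from h import *
print(r.camera_model("top"))
L="stand slots home rack grip claws clip_back clip_front spoon scoop oil jar".split()
for n in ("top","scene"):
    snap(n,n+"0.png"); spots(L,n)
s=r.read_state(); print(s["time"],s["ee_pos"],s["eef_rot"])
E
```

```text
pics
{'fx': 447.6233929591081, 'fy': 447.6233929591081, 'cx': 324.476742168474, 'cy': 239.44019037072323, 'T': array([[ 0.02738459,  0.99548728, -0.09085789,  0.39525435],
       [-0.99962209,  0.02705298, -0.00487958, -0.00815574],
       [-0.00239958,  0.09095718,  0.99585191,  1.13323703],
       [ 0.        ,  0.        ,  0.        ,  1.        ]])}
top stand 0.65 [0.2139 0.2876 0.0015] [205. 350.]
top stand 0.62 [ 0.7025  0.0563 -0.0023] [304. 161.]
top slots 0.66 [0.2098 0.2885 0.1628] [184. 364.]
top slots 0.66 [0.634  0.0644 0.1092] [297. 176.]
top home 0.65 [0.6306 0.0672 0.1074] [296. 178.]
top home 0.59 [0.149  0.3065 0.1134] [181. 388.]
top rack 0.7 [ 0.4515  0.0162 -0.0016] [317. 258.]
top rack 0.66 [0.4026 0.0266 0.071 ] [311. 277.]
top grip 0.76 [0.4788 0.0106 0.0642] [319. 245.]
top claws 0.95 [ 0.5198 -0.0071  0.0359] [327. 230.]
top clip_back 0.58 [0.4412 0.0139 0.0748] [317. 261.]
top clip_back 0.56 [ 0.7496  0.3017 -0.0013] [210. 140.]
top clip_front 0.92 [0.3992 0.0274 0.0738] [311. 278.]
top spoon 0.63 [ 0.4752 -0.3432  0.0065] [459. 252.]
top scoop 0.7 [0.4649
[... 407 characters left out ...]
e grip 0.56 [0.4822 0.0092 0.0588] [315. 275.]
scene claws 0.77 [ 0.5185 -0.0027  0.0387] [314. 291.]
scene clip_back 0.27 [ 0.458   0.1651 -0.0012] [370. 275.]
scene clip_front 0.84 [0.403  0.0305 0.0735] [313. 250.]
scene clip_front 0.34 [ 0.458   0.1645 -0.0007] [370. 275.]
scene spoon 0.58 [ 0.4747 -0.3456  0.0078] [167. 320.]
scene spoon 0.22 [0.4638 0.3362 0.0023] [430. 263.]
scene scoop 0.73 [0.4646 0.3342 0.0055] [430. 263.]
scene oil 0.68 [ 0.581  -0.0674 -0.0018] [295. 328.]
scene oil 0.64 [ 0.5229 -0.0033  0.0386] [315. 293.]
scene jar 0.87 [ 0.6018  0.2041 -0.003 ] [408. 309.]
1.3 [0.16354593 0.60327911 0.20239765] [ 1.31994911e-01  9.91250391e-01  8.08474798e-05 -3.31465659e-06]
```

View pics/top0.png

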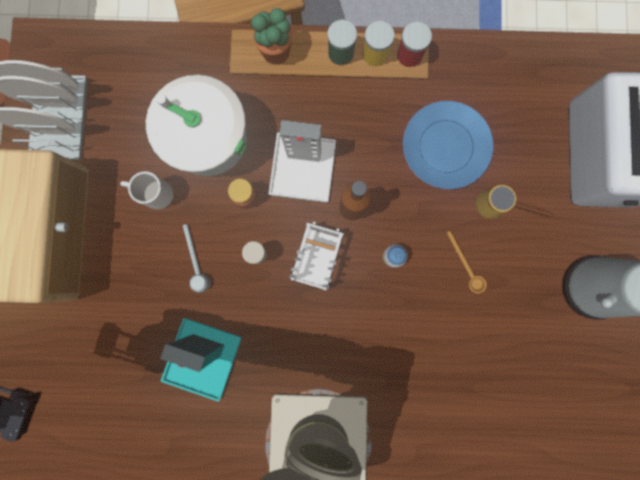

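View pics/scene0.png

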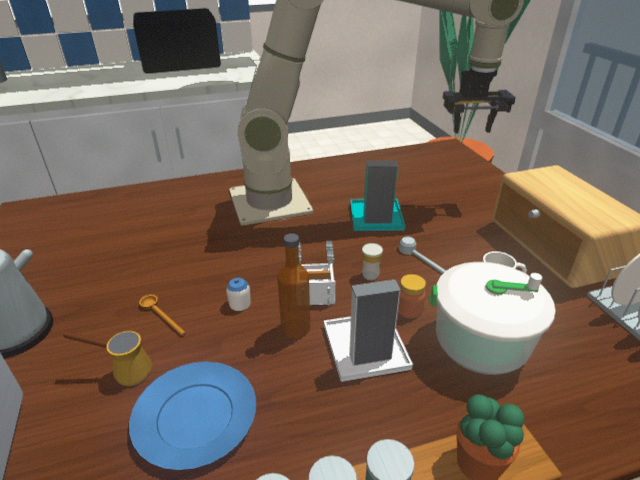

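The top view shows two stand-shaped things: white at (303,161) and turquoise at (200,360). The white one fits the description, because turquoise is explicitly not meant. The rack is at (318,255), the spoon at (465,263), the scoop at (195,258), the oil at (355,200) and the jar at (240,191). I'll check this in a crop.

Run:
```python
from h import *
im=cv2.imread('pics/top0.png')
c=cv2.resize(im[110:300,250:380],None,fx=4,fy=4,interpolation=cv2.INTER_CUBIC)[:600] if 0 else cv2.resize(im[115:297,170:410],None,fx=3.25,fy=3.25,interpolation=cv2.INTER_CUBIC)
cv2.imwrite('pics/crop1.png',c); print(c.shape)
hsv=cv2.cvtColor(im,cv2.COLOR_BGR2HSV)
# stand base quad
m=((hsv[...,1]<60)&(hsv[...,2]>140)).astype(np.uint8); mm=np.zeros_like(m); mm[125:205,262:340]=m[125:205,262:340]
p=np.argwhere(mm)[:,::-1].astype(np.float32); q=np.array([ray("top",*x,0.018)[:2] for x in p],np.float32)
b=cv2.minAreaRect(q); print("base",b)
# handles
def line(mask,box,z,nm):
    u0,u1,v0,v1=box; a=np.zeros_like(mask);a[v0:v1,u0:u1]=mask[v0:v1,u0:u1]
    n,l,st,_=cv2.connectedComponentsWithStats(a.astype(np.uint8)); i=1+st[1:,4].argmax(); p=np.argwhere(l==i)[:,::-1]
    q=np.array([ray("top",*x,z)[:2] for x in p],np.float32)
    print(nm,len(p),st[i],cv2.minAreaRect(q)); return q
sp=line((hsv[...,0]>8)&(hsv[...,0]<25)&(hsv[...,1]>100)&(hsv[...,2]>130),(435,495,225,300),.006,"spoon")
sc=line((hsv[...,1]<80)&(hsv[...,2]>110),(175,220,218,300),.006,"scoop")
for q,nm in((sp,"spoon"),(sc,"scoop")):
    # handle: slice along PCA, width small
    c0=q.mean(0); d=np.linalg.svd(q-c0,full_matrices=False)[2][0]; d*=-np.sign(d[0])
    t=(q-c0)@d; print(nm,"ext",t.min(),t.max()); h=q[t<t.max()-.055]
    vx,vy,x,y=cv2.fitLine(h,cv2.DIST_HUBER,0,.01,.01).ravel(); s=-np.sign(vx); d=np.array([vx,vy])*s
    t=(q-[x,y])@d; o=np.array([x,y])+d*(t.min()+.065); print(nm,"origin",o,"dir",np.arctan2(d[1],d[0]),"len",np.ptp(t))
spots("glass sugar mug coffeepot spinner plate".split(),"top",1)
```

```text
(592, 780, 3)Traceback (most recent call last):
  File "<stdin>", line 8, in <module>
  File "h.py", line 14, in ray
    m=r.camera_model(n);T=np.array(m["T"]);d=T[:3,:3]@np.array([(u-m["cx"])/m["fx"],-(v-m["cy"])/m["fy"],-1]);o=T[:3,3]
ValueError: time passes only in moves, steps and waits
```

View pics/crop1.png

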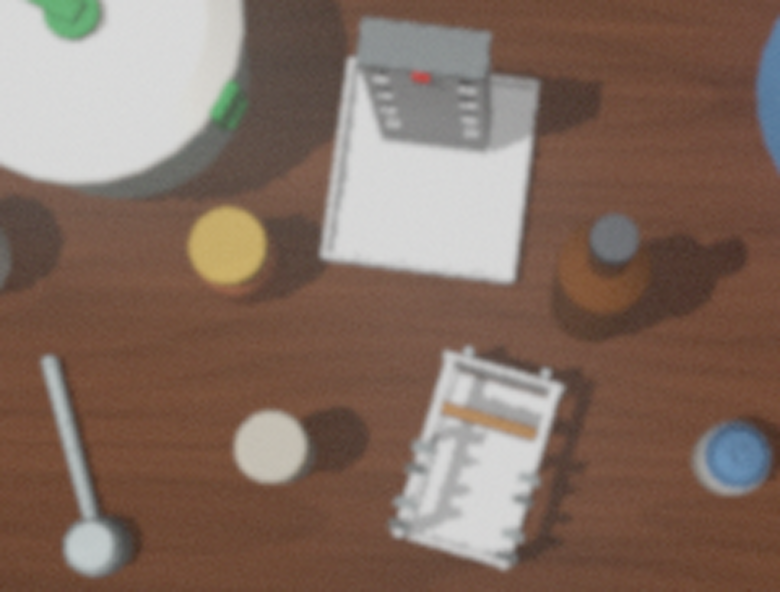

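The crop confirms the white stand: base corners at crop (350,60), (540,80), (515,282) and (322,260), with the red catch at (420,77). The rack's grip bar is at (490,420) and its claws are at the top edge, facing the stand. The oil is to the right of the stand and the jar to the left.

```bash
cat >> h.py <<'E'
_c={}
def ray(n,u,v,z):
    if n not in _c: _c[n]=r.camera_model(n)
    m=_c[n];T=np.array(m["T"]);u=np.asarray(u,float);v=np.asarray(v,float)
    d=np.stack([(u-m["cx"])/m["fx"],-(v-m["cy"])/m["fy"],-np.ones_like(u)],-1)@T[:3,:3].T;o=T[:3,3]
    return o+d*((z-o[2])/d[...,2])[...,None]
E
python3 - <<'E'
from h import *
im=cv2.imread('pics/top0.png')
hsv=cv2.cvtColor(im,cv2.COLOR_BGR2HSV)
def XY(p,z): return ray("top",p[:,0],p[:,1],z)[:,:2].astype(np.float32)
def C(cx,cy): return 170+cx/3.25-.35,115+cy/3.25-.35
k=np.array([C(*x) for x in((350,60),(540,80),(515,282),(322,260))]); q=XY(k,.018); print("base corners",q.round(4))
d=(q[0]+q[1]-q[2]-q[3])/2; e=(q[0]-q[1]+q[3]-q[2])/2
print("base len",np.linalg.norm(d),np.linalg.norm(e),"yaw",np.arctan2(d[1],d[0]),np.arctan2(e[1],e[0])-np.pi/2,"centre",q.mean(0))
y=np.arctan2(d[1],d[0]); u=d/np.linalg.norm(d); print("stand origin",q.mean(0)+.02*u)
print("catch",ray("top",*C(420,77),.188),"bar",ray("top",*C(490,420),.07))
rk=np.array([C(*x) for x in((442,410),(536,434))]); q=XY(rk,.07); e=q[0]-q[1]; print("bar",q.mean(0),np.linalg.norm(e),np.arctan2(e[1],e[0])-np.pi/2)
def line(mask,box,z,nm):
    u0,u1,v0,v1=box; a=np.zeros(mask.shape,np.uint8);a[v0:v1,u0:u1]=mask[v0:v1,u0:u1]
    n,l,st,_=cv2.connectedComponentsWithStats(a); i=1+st[1:,4].argmax(); q=XY(np.argwhere(l==i)[:,::-1],z)
    c0=q.mean(0); d=np.linalg.svd(q-c0,full_matrices=False)[2][0]; d*=-np.sign(d[0])
    t=(q-c0)@d; h=q[t<t.max()-.055]
    vx,vy,x,y=cv2.fitLine(h,cv2.DIST_HUBER,0,.01,.01).ravel(); d=np.array([vx,vy])*-np.sign(vx)
    t=(q-[x,y])@d; o=np.array([x,y])+d*(t.min()+.065); print(nm,"origin",o,"dir",np.arctan2(d[1],d[0]),"len",np.ptp(t))
line((hsv[...,0]>8)&(hsv[...,0]<25)&(hsv[...,1]>100)&(hsv[...,2]>130),(435,495,225,300),.006,"spoon")
line((hsv[...,1]<80)&(hsv[...,2]>110),(175,220,218,300),.006,"scoop")
s=r.read_state(); print(s["time"],s["joint_positions"],R.from_quat(s["eef_rot"]).as_matrix().round(2))
m=r.camera_model("wrist"); print(np.array(m["T"]).round(3),m["fx"],m["cx"],m["cy"])
E
```

```text
base corners [[ 0.7667  0.1253]
 [ 0.7546 -0.0246]
 [ 0.5935 -0.0092]
 [ 0.6067  0.1412]]
base len 0.16132009 0.15067513 yaw -0.09691087 -0.08440399 centre [0.68038857 0.05817443]
stand origin [0.70029473 0.05623925]
catch [0.69973922 0.05790224 0.188     ] bar [0.48137522 0.00642886 0.07      ]
bar [0.47989133 0.00714909] 0.07116221 -0.22345924
spoon origin [ 0.47048986 -0.3448524 ] dir -2.6427267 len 0.1735043
scoop origin [0.4664013  0.33572218] dir -2.833229 len 0.1779608
1.3 [-1.32861081  0.33219833 -0.06472352  1.46005602  0.0216053   1.34987265
 -0.08850265] [[-0.97  0.26  0.  ]
 [ 0.26  0.97  0.  ]
 [ 0.    0.   -1.  ]]
[[ 0.261 -0.925 -0.277  0.087]
 [ 0.965  0.25   0.075  0.624]
 [ 0.    -0.287  0.958  0.384]
 [ 0.     0.     0.     1.   ]] 353.6038480571935 324.3366421509741 238.34757676969912
```

Request:
arm_command(xyz=[[0.286,-0.203,0.068],[0.286,-0.203,0.068],[0.286,-0.203,0.068],[0.286,-0.203,0.068],[0.286,-0.203,0.068],[0.286,-0.203,0.068],[0.286,-0.203,0.068],[0.286,-0.203,0.068],[0.316,-0.595,0.04],[0.316,-0.595,0.04],[0.316,-0.595,0.03],[0.316,-0.595,0.02],[0.316,-0.595,0.01],[0.316,-0.595,0],[0.316,-0.595,-0.01],[0.316,-0.595,-0.02],[0.316,-0.595,-0.04],[0.316,-0.595,-0.04],[0.316,-0.595,-0.04],[0.316,-0.595,-0.04]], rot=[[0,0,-0.12],[0,0,-0.24],[0,0,-0.36],[0,0,-0.48],[0,0,-0.6],[0,0,-0.72],[0,0,-0.84],[0,0,-0.96],[0,0,-1.08],[0,0,-1.2],[0,0,-1.32],[0,0,-1.44],[0,0,-1.57],[0,0,-1.57],[0,0,-1.57],[0,0,-1.57],[0,0,-1.57],[0,0,-1.57],[0,0,-1.57],[0,0,-1.57]], grip=0.3)

```text
time: 2.97
ee_pos: [0.4786, 0.0046, 0.161]
eef_rot: [0.796, 0.606, -0.001, -0.0]
ft_force: [-0.4, -0.8, 0.1]
width: 0.0263
grip_force: 0.0
```

```bash
cat >> h.py <<'E'
def st():
    s=r.read_state();M=R.from_quat(s["eef_rot"]).as_matrix()
    print("t",round(s["time"],2),"tcp",np.round(s["ee_pos"],4),"yaw_y",round(np.arctan2(M[1,1],M[0,1]),4),"zax",M[:,2].round(3),"F",np.round(s["ft_force"],1),"w",round(s["width"],4),"gf",round(s["grip_force"],1))
E
python3 - <<'E'
from h import *
st(); snap("wrist","w1.png"); spots("rack grip claws clip_back clip_front slots stand".split(),"wrist",1); st(); print(r.read_state()["joint_positions"])
E
```

```text
t 2.97 tcp [0.4786 0.0046 0.161 ] yaw_y -0.2695 zax [-0.002 -0.001 -1.   ] F [-0.4 -0.8  0.1] w 0.0263 gf 0.0
wrist rack 0.71 [ 0.4537  0.0237 -0.0005] [295. 207.]
wrist grip 0.75 [0.4862 0.011  0.0548] [331. 226.]
wrist claws 0.62 [0.5234 0.0033 0.0372] [373. 219.]
wrist clip_back 0.87 [0.4421 0.025  0.0732] [273. 230.]
wrist clip_front 0.88 [0.4024 0.0323 0.0776] [221. 235.]
wrist stand 0.84 [0.705 0.063 0.001] [549.  96.]
t 3.37 tcp [0.4798 0.0092 0.1628] yaw_y -0.2623 zax [ 0.001  0.    -1.   ] F [0.1 0.2 0.1] w 0.0261 gf 0.0
[-0.68763144  0.01910098  0.58712364  1.91379652 -0.01153434  1.21116073
 -0.35884083]
```

View pics/w1.png

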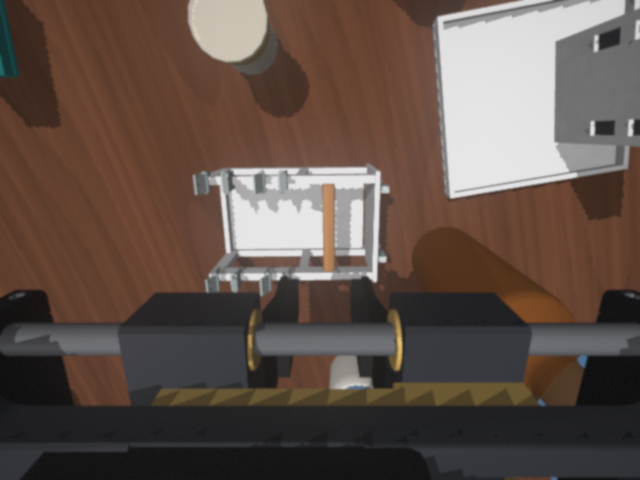

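The wrist view shows the bar from (328,184) to (329,270), lying between the fingers in x and nearly square to them. The arm was still settling, so I'll measure again now that it is at rest.

Run:
```python
from h import *
st(); im=snap("wrist"); spots("rack grip claws clip_back clip_front".split(),"wrist",1)
hsv=cv2.cvtColor(im,cv2.COLOR_RGB2HSV)
def bar(z):
    m=((hsv[...,0]>8)&(hsv[...,0]<25)&(hsv[...,1]>110)&(hsv[...,2]>120)).astype(np.uint8); a=np.zeros_like(m); a[170:290,300:360]=m[170:290,300:360]
    n,l,s,_=cv2.connectedComponentsWithStats(a); i=1+s[1:,4].argmax(); print(s[i])
    p=np.argwhere(l==i); q=ray("wrist",p[:,1],p[:,0],z)[:,:2].astype(np.float32); print(cv2.minAreaRect(q)); 
    vx,vy,x,y=cv2.fitLine(q,cv2.DIST_HUBER,0,.01,.01).ravel(); print("yaw",np.arctan(-vx/vy),"c",q.mean(0))
bar(.07)
def P(pts,z): p=np.array(pts,float); return ray("wrist",p[:,0],p[:,1],z)[:,:2]
# stand base near corners in w1 (arm then nearly same pose)
spots(["stand","slots","home"],"wrist",1); st()
```

```text
t 3.37 tcp [0.4798 0.0092 0.1628] yaw_y -0.2623 zax [ 0.001  0.    -1.   ] F [0.1 0.2 0.1] w 0.0261 gf 0.0
wrist rack 0.61 [0.4527 0.0169 0.0015] [296. 215.]
wrist claws 0.88 [ 0.5233 -0.0046  0.0321] [374. 224.]
wrist clip_back 0.89 [0.4429 0.0166 0.0721] [277. 237.]
wrist clip_front 0.92 [0.401  0.0266 0.0756] [222. 240.]
[323 191  10  84 733]
((0.48228341341018677, 0.008032474666833878), (0.0694565698504448, 0.007480959873646498), 75.265869140625)
yaw -0.2650443 c [0.48269504 0.00831398]
wrist stand 0.58 [ 0.7026  0.0538 -0.0052] [544. 106.]
wrist home 0.87 [0.6319 0.0659 0.1136] [540. 104.]
t 3.82 tcp [0.4796 0.0082 0.1624] yaw_y -0.264 zax [ 0. -0. -1.] F [ 0.4  0.9 -1.2] w 0.0263 gf 0.0
```

Request:
arm_command(xyz=[[0.0025,0,-0.02],[0.0025,0,-0.05],[0.0025,0,-0.08],[0.0025,0,-0.1],[0.0025,0,-0.115],[0.0025,0,-0.122],[0.0025,0,-0.122],[0.0025,0,-0.122],[0.0025,0,-0.122],[0.0025,0,-0.122]], rot=[[0,0,0],[0,0,0],[0,0,0],[0,0,0],[0,0,0],[0,0,0],[0,0,0],[0,0,0],[0,0,0],[0,0,0]])

```text
time: 4.65
ee_pos: [0.4823, 0.0084, 0.0409]
eef_rot: [0.794, 0.608, 0.0, 0.0]
ft_force: [-1.2, 0.7, -0.0]
width: 0.0262
grip_force: 0.0
```

Request:
arm_command(xyz=[[0,0,0],[0,0,0],[0,0,0],[0,0,0],[0,0,0],[0,0,0]], rot=[[0,0,0],[0,0,0],[0,0,0],[0,0,0],[0,0,0],[0,0,0]], grip=0, squeeze=50)

```text
time: 5.15
ee_pos: [0.4823, 0.0083, 0.0406]
eef_rot: [0.794, 0.608, 0.0, 0.0]
ft_force: [-1.9, -0.1, 3.2]
width: 0.0092
grip_force: 50.0
```

```bash
python3 -c "
from h import *
st()"
```

```text
t 5.15 tcp [0.4823 0.0083 0.0406] yaw_y -0.2639 zax [ 0.  0. -1.] F [-1.9 -0.1  3.2] w 0.0092 gf 50.0
```

Request:
arm_command(xyz=[[0,0,0.02],[0,0,0.05],[0,0.01,0.08],[0,0.03,0.105],[0.005,0.045,0.12],[0.02,0.055,0.125],[0.04,0.059,0.125],[0.065,0.059,0.125],[0.085,0.059,0.125],[0.095,0.059,0.125],[0.0985,0.059,0.125],[0.0985,0.059,0.125],[0.0985,0.059,0.125],[0.0985,0.059,0.125],[0.0985,0.059,0.125]], rot=[[0,0,0],[0,0,0],[0,0,0.03],[0,0,0.07],[0,0,0.12],[0,0,0.16],[0,0,0.173],[0,0,0.173],[0,0,0.173],[0,0,0.173],[0,0,0.173],[0,0,0.173],[0,0,0.173],[0,0,0.173],[0,0,0.173]])

```text
time: 6.4
ee_pos: [0.5799, 0.0673, 0.1655]
eef_rot: [0.739, 0.674, 0.0, -0.0]
ft_force: [0.2, 0.5, -4.7]
width: 0.0092
grip_force: 50.0
```

Run:
```python
from h import *
st(); a=snap("wrist"); cv2.imwrite("pics/w2.png",a[:,:,::-1]); spots("rack claws slots stand home clip_front".split(),"wrist",1)
b=snap("scene"); spots("rack claws slots stand home clip_front".split(),"scene",1); 
t=snap("top"); cv2.imwrite("pics/t2.png",t[:,:,::-1]);spots("rack claws slots stand home clip_front clip_back".split(),"top",1)
c=np.hstack([cv2.resize(a,(480,360)),cv2.resize(b[170:390,220:420],(320,352))[:352].copy() if 0 else cv2.resize(b[190:390,270:430],(288,360))])
cv2.imwrite("pics/c2.png",c[:,:,::-1]); st()
```

```text
t 6.4 tcp [0.5799 0.0673 0.1655] yaw_y -0.0909 zax [-0.     0.001 -1.   ] F [ 0.2  0.5 -4.7] w 0.0092 gf 50.0
wrist rack 0.85 [0.5464 0.073  0.1236] [273. 252.]
wrist claws 0.57 [0.6187 0.0613 0.1591] [391. 280.]
wrist slots 0.89 [0.7025 0.0556 0.1586] [538. 277.]
wrist stand 0.65 [ 0.704   0.0556 -0.0024] [447. 214.]
wrist home 0.81 [0.634  0.0672 0.1149] [401. 245.]
scene rack 0.82 [0.5499 0.0727 0.1232] [350. 265.]
scene claws 0.87 [0.6174 0.0632 0.1634] [358. 269.]
scene slots 0.8 [0.7062 0.0597 0.1593] [373. 298.]
scene stand 0.96 [ 7.045e-01  5.900e-02 -6.000e-04] [368. 354.]
scene clip_front 0.64 [0.4981 0.075  0.1973] [344. 225.]
top slots 0.93 [0.7006 0.0547 0.1637] [301. 141.]
top stand 0.96 [ 0.2162  0.2851 -0.0014] [206. 349.]
top home 0.57 [0.1471 0.3059 0.1104] [182. 388.]
t 7.5 tcp [0.5806 0.0673 0.1654] yaw_y -0.0909 zax [ 0. -0. -1.] F [ 0.7 -0.1 -4.6] w 0.0095 gf 50.0
```

View pics/c2.png

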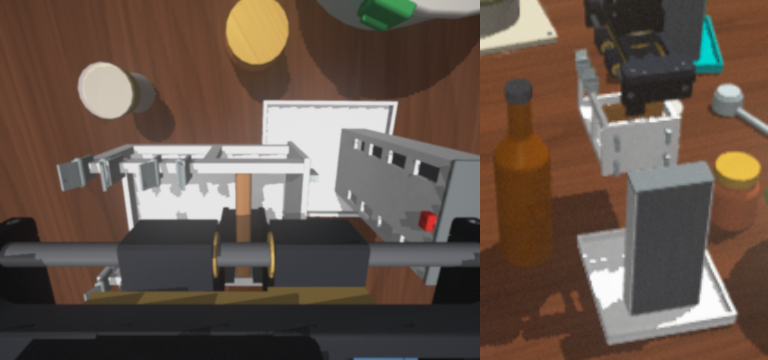

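Run:
```python
from h import *
m=r.camera_model("wrist"); T=np.array(m["T"]); im=cv2.imread('pics/w2.png')
def proj(w):
    p=(np.c_[w,np.ones(len(w))]@np.linalg.inv(T).T); return np.c_[m["cx"]+m["fx"]*p[:,0]/-p[:,2],m["cy"]+m["fy"]*p[:,1]/p[:,2]]
o=np.array([.7015,.0565,0]);c,s=np.cos(-.091),np.sin(-.091); u=np.array([c,s,0]);v=np.array([-s,c,0])
def S(x,y,z): return o+x*u+y*v+np.array([0,0,z])
# rectified front face: 5px/mm, y from +45 (left) to -45, z 200..60
sc=4; yz=[(45,200),(-45,200),(-45,60),(45,60)]
src=proj(np.array([S(0,y/1e3,z/1e3) for y,z in yz])).astype(np.float32); dst=np.array([[(45-y)*sc,(200-z)*sc] for y,z in yz],np.float32)
H=cv2.getPerspectiveTransform(src,dst); rec=cv2.warpPerspective(im,H,(90*sc,140*sc))
for y in(30,-30):
    for z in (90,126,162): cv2.rectangle(rec,(int((45-y-5.5)*sc),int((200-z-24)*sc)),(int((45-y+5.5)*sc),int((200-z)*sc)),(0,255,0),1)
cv2.rectangle(rec,(39*sc,int(7.5*sc)),(51*sc,int(16.5*sc)),(255,0,0),1)
# rack overlay
tc=np.array(r.read_state()["ee_pos"]); z0=tc[2]-.0406
def K(x,y,z): return tc*[1,1,0]+(x-.03)*u+y*v+np.array([0,0,z0+z])
big=cv2.resize(im[180:400,200:],None,fx=1,fy=1)
ov=im.copy()
for x in(.066,.07):
    for z in(.07,):
        a,b=proj(np.array([K(x,.046,z),K(x,-.046,z)])); cv2.line(ov,tuple(int(k) for k in a),tuple(int(k) for k in b),(0,255,0),1)
for y in(.0325,.0275,-.0275,-.0325):
    a,b=proj(np.array([K(.07,y,.058),K(.079,y,.058)])); cv2.line(ov,tuple(int(k) for k in a),tuple(int(k) for k in b),(0,0,255),1)
k=ov[180:320,370:470]; k=cv2.resize(k,None,fx=4,fy=4,interpolation=cv2.INTER_CUBIC)
out=np.hstack([rec,k]); cv2.imwrite('pics/c3.png',out); print(out.shape); print(T[:3,3])
hsv=cv2.cvtColor(rec,cv2.COLOR_BGR2HSV)
```

```text
(560, 760, 3)
[0.58787271 0.14563104 0.34671887]
```

View pics/c3.png

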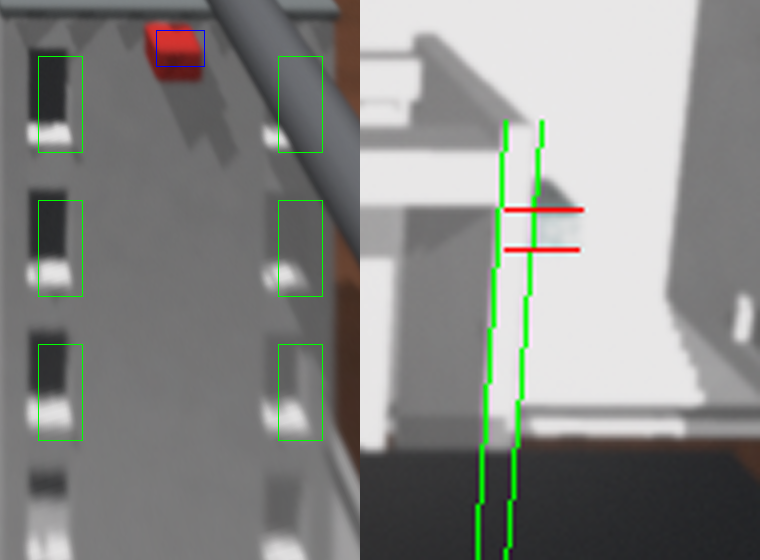

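The stand face, rectified in the wrist image, shows the slots about 2.5 mm further to +y than assumed (left slot centre x≈49 against 60 predicted). The rack overlay matches the plate and claw. I'll correct sideways and move in.

Request:
arm_command(xyz=[[0.012,0.001,0],[0.03,0,0],[0.045,-0.0015,0],[0.055,-0.0025,0],[0.062,-0.003,0],[0.066,-0.0034,0],[0.069,-0.0037,0],[0.072,-0.0039,0],[0.0745,-0.0042,0],[0.077,-0.0044,0],[0.077,-0.0044,0],[0.077,-0.0044,0]], rot=[[0,0,0],[0,0,0],[0,0,0],[0,0,0],[0,0,0],[0,0,0],[0,0,0],[0,0,0],[0,0,0],[0,0,0],[0,0,0],[0,0,0]])

```text
time: 8.5
ee_pos: [0.6575, 0.0629, 0.1654]
eef_rot: [0.739, 0.674, 0.0, -0.0]
ft_force: [-0.3, -0.6, -4.8]
width: 0.0092
grip_force: 50.0
```

```bash
python3 -c "
from h import *
st()"
```

```text
t 8.5 tcp [0.6575 0.0629 0.1654] yaw_y -0.091 zax [ 0.  0. -1.] F [-0.3 -0.6 -4.8] w 0.0092 gf 50.0
```

Request:
arm_command(xyz=[[0.001,-0.0001,0],[0.002,-0.0002,0],[0.003,-0.0003,0],[0.004,-0.0004,0],[0.005,-0.0005,0],[0.005,-0.0005,0]], rot=[[0,0,0],[0,0,0],[0,0,0],[0,0,0],[0,0,0],[0,0,0]])

```text
time: 9.0
ee_pos: [0.6617, 0.0625, 0.165]
eef_rot: [0.738, 0.674, -0.001, -0.001]
ft_force: [-6.8, -0.3, -3.7]
width: 0.0097
grip_force: 50.1
```

Request:
arm_command(xyz=[[0.001,-0.0001,0],[0.0015,-0.00015,0],[0.0015,-0.00015,0]], rot=[[0,0,0],[0,0,0],[0,0,0]])

```text
time: 9.25
ee_pos: [0.6624, 0.0627, 0.1647]
eef_rot: [0.738, 0.674, -0.001, -0.002]
ft_force: [-10.2, 1.4, -2.2]
width: 0.0091
grip_force: 50.1
```

Request:
arm_command(xyz=[[0.001,-0.0001,0],[0.002,-0.0002,0],[0.002,-0.0002,0]], rot=[[0,0,0],[0,0,0],[0,0,0]])

```text
time: 9.5
ee_pos: [0.6633, 0.0627, 0.1643]
eef_rot: [0.738, 0.674, -0.002, -0.003]
ft_force: [-14.5, 2.8, -1.7]
width: 0.0093
grip_force: 50.1
```

Run:
```python
from h import *
st(); a=snap("wrist"); s=snap("scene"); spots(["lock","slots","claws","rack"],"wrist",1); 
c=np.hstack([cv2.resize(a[150:400,340:],(420,350)),cv2.resize(s[230:390,310:430],(263,350))]); cv2.imwrite("pics/c4.png",c[:,:,::-1]); st()
```

```text
t 9.5 tcp [0.6633 0.0627 0.1643] yaw_y -0.0906 zax [-0.007  0.001 -1.   ] F [-14.5   2.8  -1.7] w 0.0093 gf 50.1Traceback (most recent call last):
  File "<stdin>", line 2, in <module>
  File "h.py", line 18, in spots
    for d in getattr(r,f)(l,n)[:k]:
             ~~~~~~~~~~~~^^^^^
ValueError: it knows: claws, clip_back, clip_front, coffeepot, glass, grip, home, jar, mug, oil, plate, rack, scoop, slots, spinner, spoon, stand, sugar
```

Request:
arm_command(xyz=[[-0.001,0.0001,0],[-0.0015,0.0001,-0.001],[-0.0015,0.0001,-0.002],[-0.0015,0.0001,-0.003],[-0.0015,0.0001,-0.004],[-0.0015,0.0001,-0.005],[-0.0015,0.0001,-0.006]], rot=[[0,0,0],[0,0,0],[0,0,0],[0,0,0],[0,0,0],[0,0,0],[0,0,0]])

```text
time: 10.18
ee_pos: [0.6629, 0.0625, 0.1588]
eef_rot: [0.738, 0.674, -0.001, -0.002]
ft_force: [-9.9, 0.9, -2.2]
width: 0.0092
grip_force: 50.0
```

Run:
```python
from h import *
st(); a=snap("wrist"); s=snap("scene")
c=np.hstack([cv2.resize(a[150:400,340:],(420,350)),cv2.resize(s[230:390,310:430],(263,350))]); cv2.imwrite("pics/c4.png",c[:,:,::-1]); st()
```

```text
t 10.18 tcp [0.6629 0.0625 0.1588] yaw_y -0.0908 zax [-0.004  0.001 -1.   ] F [-9.9  0.9 -2.2] w 0.0092 gf 50.0
t 10.28 tcp [0.6628 0.0624 0.1586] yaw_y -0.0908 zax [-0.004  0.    -1.   ] F [-9.8  0.2 -3.5] w 0.0093 gf 50.0
```

View pics/c4.png

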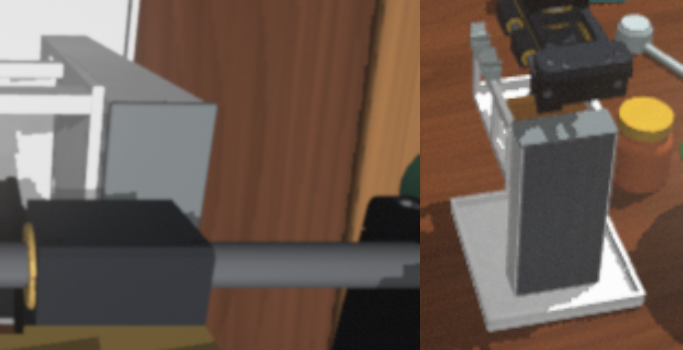

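The plate lies flush on the upright (wrist crop: plate edge at x≈100, upright top starts at x≈107) and the rack is sinking. I'll keep pressing down.

Request:
arm_command(xyz=[[-0.0005,0,-0.001],[-0.001,0,-0.002],[-0.001,0,-0.003],[-0.001,0,-0.004],[-0.001,0,-0.005],[-0.001,0,-0.006],[-0.001,0,-0.007],[-0.001,0,-0.008],[-0.001,0,-0.008]], rot=[[0,0,0],[0,0,0],[0,0,0],[0,0,0],[0,0,0],[0,0,0],[0,0,0],[0,0,0],[0,0,0]])

```text
time: 11.03
ee_pos: [0.6634, 0.0622, 0.1526]
eef_rot: [0.739, 0.674, 0.0, -0.0]
ft_force: [-9.8, 1.1, 4.7]
width: 0.0092
grip_force: 50.0
```

Request:
arm_command(xyz=[[-0.0005,0,-0.001],[-0.0005,0,-0.002],[-0.0005,0,-0.003],[-0.0005,0,-0.003]], rot=[[0,0,0],[0,0,0],[0,0,0],[0,0,0]])

```text
time: 11.37
ee_pos: [0.663, 0.0623, 0.152]
eef_rot: [0.739, 0.674, 0.001, -0.0]
ft_force: [-16.8, -0.2, 22.3]
width: 0.0093
grip_force: 50.1
```

Run:
```python
from h import *
st(); a=snap("wrist","w5.png"); spots(["grip","claws","slots","rack","home","clip_front","clip_back"],"wrist",1); st()
hsv=cv2.cvtColor(a,cv2.COLOR_RGB2HSV); m=((hsv[...,0]<6)|(hsv[...,0]>174))&(hsv[...,1]>150)&(hsv[...,2]>100); p=np.argwhere(m); print(len(p), p.mean(0) if len(p) else 0)
```

```text
t 11.37 tcp [0.663  0.0623 0.152 ] yaw_y -0.0911 zax [ 0.001  0.002 -1.   ] F [-16.8  -0.2  22.3] w 0.0093 gf 50.1
wrist grip 0.67 [0.6615 0.0609 0.1651] [321. 293.]
wrist claws 0.98 [0.7014 0.056  0.1475] [392. 282.]
wrist slots 0.92 [0.702  0.0548 0.161 ] [398. 294.]
wrist rack 0.77 [0.6303 0.0689 0.1082] [275. 249.]
wrist home 0.74 [0.7028 0.0573 0.1485] [395. 280.]
t 11.77 tcp [0.663  0.0623 0.152 ] yaw_y -0.0911 zax [ 0.001  0.002 -1.   ] F [-17.6   1.   22.4] w 0.0093 gf 50.1
0 0
```

Request:
arm_command(xyz=[[-0.0015,0,0.002],[-0.002,0,0.0035],[-0.002,0,0.0035]], rot=[[0,0,0],[0,0,0],[0,0,0]])

```text
time: 12.02
ee_pos: [0.6618, 0.062, 0.1523]
eef_rot: [0.739, 0.674, 0.001, 0.001]
ft_force: [0.9, -0.3, -5.4]
width: 0.0091
grip_force: 50.1
```

Request:
arm_command(xyz=[[0,0,0],[0,0,0],[0,0,0],[0,0,0],[0,0,0.02],[0,0,0.06],[0,0.005,0.09],[-0.01,0.01,0.11],[-0.04,0.01,0.12],[-0.07,0.01,0.12],[-0.09,0.01,0.12],[-0.1,0.01,0.12],[-0.1,0.01,0.12],[-0.1,0.01,0.12]], rot=[[0,0,0],[0,0,0],[0,0,0],[0,0,0],[0,0,0],[0,0,0],[0,0,0],[0,0,0],[0,0,0],[0,0,0],[0,0,0],[0,0,0],[0,0,0],[0,0,0]], grip=0.3)

```text
time: 13.18
ee_pos: [0.5613, 0.0723, 0.2725]
eef_rot: [0.738, 0.674, 0.001, 0.0]
ft_force: [-0.2, 0.6, 0.1]
width: 0.0259
grip_force: 0.0
```

Run:
```python
from h import *
st(); a=snap("wrist","w6.png"); spots(["grip","claws","slots","rack","stand","clip_front","clip_back"],"wrist",1); st()
hsv=cv2.cvtColor(a,cv2.COLOR_RGB2HSV); m=((hsv[...,0]<6)|(hsv[...,0]>174))&(hsv[...,1]>150)&(hsv[...,2]>100); p=np.argwhere(m); print(len(p), p.mean(0) if len(p) else 0)
t=snap("top","t6.png"); spots(["grip","rack","stand","slots","clip_front","clip_back"],"top",1)
c=np.hstack([cv2.resize(a[100:340,240:640],(500,300)),cv2.resize(t[110:210,255:335],(240,300),interpolation=cv2.INTER_CUBIC)]); cv2.imwrite("pics/c6.png",c[:,:,::-1])
```

```text
t 13.18 tcp [0.5613 0.0723 0.2725] yaw_y -0.0905 zax [ 0.001  0.001 -1.   ] F [-0.2  0.6  0.1] w 0.0259 gf 0.0
wrist grip 0.64 [0.662  0.0567 0.163 ] [442. 236.]
wrist claws 0.79 [0.7007 0.0591 0.1467] [480. 224.]
wrist slots 0.65 [0.7034 0.0569 0.1598] [490. 230.]
wrist rack 0.98 [0.6294 0.0675 0.1058] [392. 212.]
wrist stand 0.67 [ 0.2128  0.2868 -0.0015] [ 4. 38.]
wrist clip_front 0.92 [0.5769 0.0676 0.1808] [344. 238.]
wrist clip_back 0.55 [0.6209 0.0656 0.1819] [399. 236.]
t 13.58 tcp [0.5613 0.0719 0.2716] yaw_y -0.0913 zax [-0.    -0.001 -1.   ] F [-0.3  0.7  0.2] w 0.0264 gf 0.0
127 [238.95275591 503.42519685]
top grip 0.93 [0.6598 0.062  0.1711] [297. 158.]
top rack 0.87 [0.6344 0.0643 0.1084] [297. 176.]
top stand 0.6 [ 0.2146  0.2872 -0.0007] [205. 350.]
top slots 0.75 [0.2131 0.2902 0.1616] [183. 362.]
top clip_back 0.64 [0.6166 0.0633 0.1855] [295. 176.]
```

View pics/c6.png

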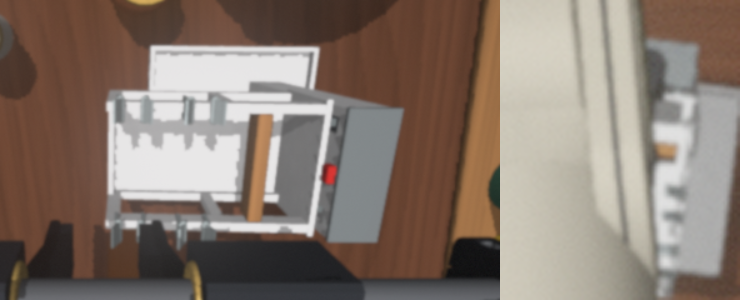

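The rack is home. The red catch, at crop (330,175), stands out over the plate edge, and the claws sit about 13.5 mm below the slot point, as specified. Next is the spoon. It goes in the back pair with its bowl to -y, shifted to +y to clear the oil. I'll hover over it and measure.

Request:
arm_command(xyz=[[-0.03,0,0.03],[-0.065,-0.02,0.03],[-0.09,-0.055,0.03],[-0.1,-0.095,0.03],[-0.1,-0.135,0.03],[-0.1,-0.175,0.03],[-0.1,-0.215,0.02],[-0.1,-0.255,0],[-0.1,-0.29,-0.02],[-0.095,-0.325,-0.04],[-0.091,-0.36,-0.06],[-0.091,-0.39,-0.08],[-0.091,-0.41,-0.1],[-0.091,-0.417,-0.115],[-0.091,-0.417,-0.12],[-0.091,-0.417,-0.12],[-0.091,-0.417,-0.12],[-0.091,-0.417,-0.12],[-0.091,-0.417,-0.12]], rot=[[0,0,0],[0,0,-0.08],[0,0,-0.16],[0,0,-0.24],[0,0,-0.32],[0,0,-0.4],[0,0,-0.48],[0,0,-0.56],[0,0,-0.64],[0,0,-0.72],[0,0,-0.8],[0,0,-0.88],[0,0,-0.96],[0,0,-0.98],[0,0,-0.98],[0,0,-0.98],[0,0,-0.98],[0,0,-0.98],[0,0,-0.98]], grip=0.35)

```text
time: 15.52
ee_pos: [0.4711, -0.3442, 0.1531]
eef_rot: [0.969, 0.248, 0.001, 0.0]
ft_force: [-0.0, -0.2, 0.7]
width: 0.0304
grip_force: 0.0
```

```bash
cat >> h.py <<'E'
def handle(im,mask,z,tipcut=.055):
    # largest elongated blob; z: handle mid height
    n,l,s,_=cv2.connectedComponentsWithStats(mask.astype(np.uint8)); i=1+s[1:,4].argmax(); print("blob",s[i])
    p=np.argwhere(l==i); q=ray("wrist",p[:,1],p[:,0],z)[:,:2].astype(np.float32)
    c0=q.mean(0); d=np.linalg.svd(q-c0,full_matrices=False)[2][0]; d*=-np.sign(d[0]); t=(q-c0)@d; h=q[t<t.max()-tipcut]
    vx,vy,x,y=cv2.fitLine(h,cv2.DIST_HUBER,0,.01,.01).ravel(); d=np.array([vx,vy])*-np.sign(vx); t=(q-[x,y])@d
    print("origin",np.array([x,y])+d*(t.min()+.065),"dir",np.arctan2(d[1],d[0]),"len",np.ptp(t))
E
python3 - <<'E'
from h import *
st(); a=snap("wrist","w7.png"); hsv=cv2.cvtColor(a,cv2.COLOR_RGB2HSV)
m=(hsv[...,0]>8)&(hsv[...,0]<25)&(hsv[...,1]>120)&(hsv[...,2]>130); m[300:]=0
handle(a,m,.006); spots(["spoon","coffeepot","sugar","oil"],"wrist",1); st()
snap("top"); spots(["coffeepot","sugar","oil","spoon"],"top",1); snap("scene"); spots(["coffeepot","sugar","oil"],"scene",1)
E
```

```text
t 15.52 tcp [ 0.4711 -0.3442  0.1531] yaw_y -1.0689 zax [ 0.002  0.    -1.   ] F [-0.  -0.2  0.7] w 0.0304 gf 0.0
blob [     0      0    640    300 131622]
origin [ 0.6730232  -0.51597196] dir 2.1145113 len 0.64909303
wrist spoon 0.95 [ 0.4731 -0.3465  0.0048] [327. 218.]
wrist coffeepot 0.82 [ 0.6015 -0.4223 -0.001 ] [468. 134.]
wrist sugar 0.77 [ 0.4582 -0.1763  0.0011] [155. 143.]
t 15.77 tcp [ 0.4703 -0.3447  0.1523] yaw_y -1.0704 zax [ 0.001 -0.    -1.   ] F [-0.5  0.6  0.4] w 0.0304 gf 0.0
top coffeepot 0.64 [ 0.601  -0.4182  0.001 ] [488. 204.]
top sugar 0.84 [ 0.4602 -0.1753 -0.0033] [392. 256.]
top oil 0.76 [ 0.581  -0.0679  0.0026] [351. 208.]
top spoon 0.59 [ 0.474  -0.3438  0.0093] [460. 253.]
scene coffeepot 0.78 [ 0.6059 -0.4172  0.0038] [134. 372.]
scene sugar 0.86 [ 0.4609 -0.1714 -0.0038] [241. 304.]
scene oil 0.7 [ 0.584  -0.066  -0.0019] [296. 329.]
```

View pics/w7.png

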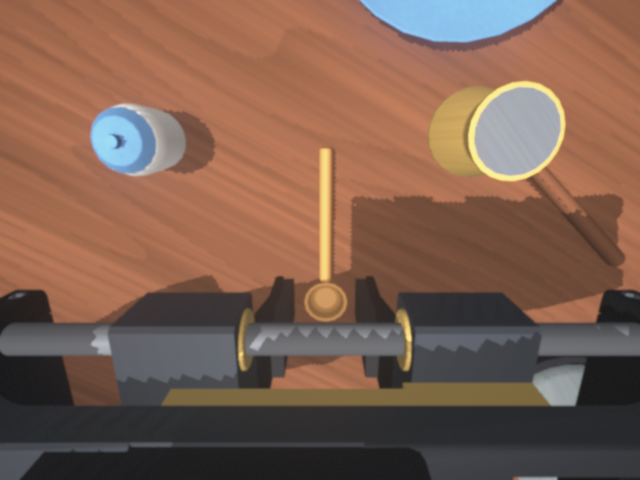

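The spoon's handle runs from tail (325,150) to (325,280) with the bowl at (326,301), so it's centred and parallel to the pads. The coffee pot is at (500,130) and clear.

Run:
```python
from h import *
st(); a=snap("wrist"); g=cv2.cvtColor(a,cv2.COLOR_RGB2HSV)
rows=range(165,265,10); P=[]
for v in rows:
    x=a[v,295:355].astype(float); w=x[:,1]-np.median(x[:,1]); i=np.where((x[:,1]>150)&(x[:,0]-x[:,2]>60))[0]+295
    P.append((i.mean() if len(i) else np.nan,v,len(i)))
P=np.array(P); print(P.round(1).tolist()); q=ray("wrist",P[:,0],P[:,1],.009)[:,:2]; q=q[~np.isnan(q[:,0])]
d=q[-1]-q[0]; print("dir",np.arctan2(d[1],d[0])); t=ray("wrist",np.array([325.5]),np.array([149.]),.009)[0,:2]; d/=np.linalg.norm(d); print("origin",t+d*.065)
print(q.round(4).tolist())
```

```text
t 16.22 tcp [ 0.47   -0.345   0.1519] yaw_y -1.071 zax [-0. -0. -1.] F [0.4 0.1 1. ] w 0.0305 gf 0.0
[[324.5, 165.0, 10.0], [324.5, 175.0, 10.0], [324.5, 185.0, 10.0], [324.5, 195.0, 10.0], [324.5, 205.0, 10.0], [324.5, 215.0, 10.0], [324.5, 225.0, 10.0], [324.5, 235.0, 10.0], [324.5, 245.0, 10.0], [324.5, 255.0, 10.0]]
dir -2.6412405309468348
origin [ 0.47051927 -0.3462466 ]
[[0.5148, -0.321], [0.507, -0.3253], [0.4991, -0.3296], [0.491, -0.3341], [0.4827, -0.3386], [0.4744, -0.3431], [0.4659, -0.3478], [0.4572, -0.3525], [0.4484, -0.3573], [0.4395, -0.3622]]
```

Request:
arm_command(xyz=[[0,-0.001,-0.03],[0,-0.001,-0.065],[0,-0.001,-0.1],[0,-0.001,-0.125],[0,-0.001,-0.138],[0,-0.001,-0.145],[0,-0.001,-0.148],[0,-0.001,-0.148],[0,-0.001,-0.148]], rot=[[0,0,0],[0,0,0],[0,0,0],[0,0,0],[0,0,0],[0,0,0],[0,0,0],[0,0,0],[0,0,0]])

```text
time: 17.02
ee_pos: [0.4709, -0.3465, 0.0052]
eef_rot: [0.969, 0.247, 0.001, 0.001]
ft_force: [0.2, 0.3, 0.4]
width: 0.0304
grip_force: 0.0
```

Request:
arm_command(xyz=[[0,0,0],[0,0,0],[0,0,0],[0,0,0],[0,0,0],[0,0,0]], rot=[[0,0,0],[0,0,0],[0,0,0],[0,0,0],[0,0,0],[0,0,0]], grip=0, squeeze=40)

```text
time: 17.52
ee_pos: [0.4701, -0.3459, 0.004]
eef_rot: [0.969, 0.247, 0.0, 0.0]
ft_force: [-0.4, 0.7, 0.2]
width: 0.0025
grip_force: 0.0
```

Run:
```python
from h import *
st(); a=snap("wrist","w8.png"); spots(["spoon"],"wrist",2); b=snap("scene"); spots(["spoon"],"scene",1)
c=np.hstack([cv2.resize(a[100:400,150:500],(420,360)),cv2.resize(b[240:400,80:240],(360,360))]); cv2.imwrite("pics/c8.png",c[:,:,::-1])
```

```text
t 17.52 tcp [ 0.4701 -0.3459  0.004 ] yaw_y -1.0709 zax [ 0. -0. -1.] F [-0.4  0.7  0.2] w 0.0025 gf 0.0
wrist spoon 0.66 [ 0.475  -0.3465  0.0083] [329. 277.]
scene spoon 0.78 [ 0.4739 -0.3436  0.0058] [168. 320.]
```

View pics/c8.png

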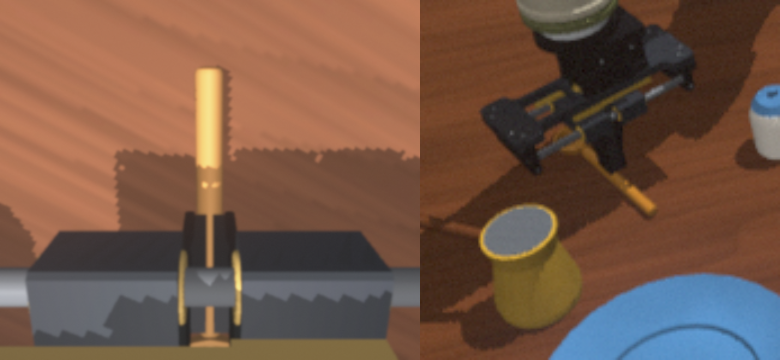

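Request:
arm_command(xyz=[[0,0,0],[0,0,0]], rot=[[0,0,0],[0,0,0]])

```text
time: 17.88
ee_pos: [0.47, -0.3459, 0.0039]
eef_rot: [0.969, 0.247, -0.0, 0.0]
ft_force: [0.3, -0.2, 0.1]
width: 0.0005
grip_force: 0.0
```

Request:
arm_command(xyz=[[0,0,0],[0,0,0],[0,0,0],[0,0,0],[0,0,0],[0,0,-0.001],[0,0,-0.002],[0,0,-0.003],[0,0,-0.004],[0,0,-0.0045],[0,0,-0.0045]], rot=[[0,0,0],[0,0,0],[0,0,0],[0,0,0],[0,0,0],[0,0,0],[0,0,0],[0,0,0],[0,0,0],[0,0,0],[0,0,0]], grip=0.35)

```text
time: 18.8
ee_pos: [0.47, -0.3459, -0.0008]
eef_rot: [0.969, 0.247, -0.0, -0.0]
ft_force: [-0.1, 0.4, 0.4]
width: 0.0304
grip_force: 0.0
```

Run:
```python
from h import *
st(); a=snap("wrist","w9.png"); print(np.array(r.read_state()["torque"]).round(2))
for v in (110,130,150,160,170,180,200,215,230):
    x=a[v,280:370].astype(int); i=np.where((x[:,1]>140)&(x[:,0]-x[:,2]>70))[0]+280; print(v,i.min() if len(i) else None,i.max() if len(i) else None)
spots(["spoon"],"wrist",1)
```

```text
t 18.8 tcp [ 0.47   -0.3459 -0.0008] yaw_y -1.0711 zax [-0. -0. -1.] F [-0.1  0.4  0.4] w 0.0304 gf 0.0
[-0.05  0.19 -0.01]
110 None None
130 None None
150 None None
160 313 333
170 313 333
180 313 333
200 313 333
215 313 333
230 315 332
wrist spoon 0.73 [ 0.4728 -0.3488  0.0055] [331. 284.]
```

Request:
arm_command(xyz=[[0,0,-0.001],[0,0,-0.002],[0,0,-0.003],[0,0,-0.004],[0,0,-0.005],[0,0,-0.006],[0,0,-0.007],[0,0,-0.007]], rot=[[0,0,0],[0,0,0],[0,0,0],[0,0,0],[0,0,0],[0,0,0],[0,0,0],[0,0,0]])

```text
time: 19.57
ee_pos: [0.4699, -0.3458, -0.0078]
eef_rot: [0.969, 0.247, -0.0, -0.0]
ft_force: [0.7, -0.3, -0.1]
width: 0.0308
grip_force: 0.0
```

Request:
arm_command(xyz=[[0,0,0],[0,0,0],[0,0,0],[0,0,0],[0,0,0],[0,0,0]], rot=[[0,0,0],[0,0,0],[0,0,0],[0,0,0],[0,0,0],[0,0,0]], grip=0, squeeze=40)

```text
time: 20.07
ee_pos: [0.4701, -0.3459, -0.0076]
eef_rot: [0.969, 0.247, 0.0, 0.0]
ft_force: [-0.8, 0.5, 0.1]
width: 0.0024
grip_force: 0.0
```

Request:
arm_command(xyz=[[0,0,0],[0,0,0],[0,0,0],[0,0,0],[0,0,-0.001],[0,0,-0.002],[0,0,-0.003],[0,0,-0.004],[0,0,-0.005],[0,0,-0.005]], rot=[[0,0,0],[0,0,0],[0,0,0],[0,0,0],[0,0,0],[0,0,0],[0,0,0],[0,0,0],[0,0,0],[0,0,0]], grip=0.35)

```text
time: 20.9
ee_pos: [0.4699, -0.3458, -0.0129]
eef_rot: [0.969, 0.247, -0.0, -0.0]
ft_force: [-0.9, 0.3, 0.4]
width: 0.0304
grip_force: 0.0
```

Run:
```python
from h import *
st(); a=snap("wrist"); b=snap("scene")
c=np.hstack([cv2.resize(a[150:400,200:450],(420,420)),cv2.resize(b[260:350,120:200],(373,420),interpolation=cv2.INTER_CUBIC)]); cv2.imwrite("pics/c10.png",c[:,:,::-1])
```

```text
t 20.9 tcp [ 0.4699 -0.3458 -0.0129] yaw_y -1.071 zax [-0.  0. -1.] F [-0.9  0.3  0.4] w 0.0304 gf 0.0
```

View pics/c10.png

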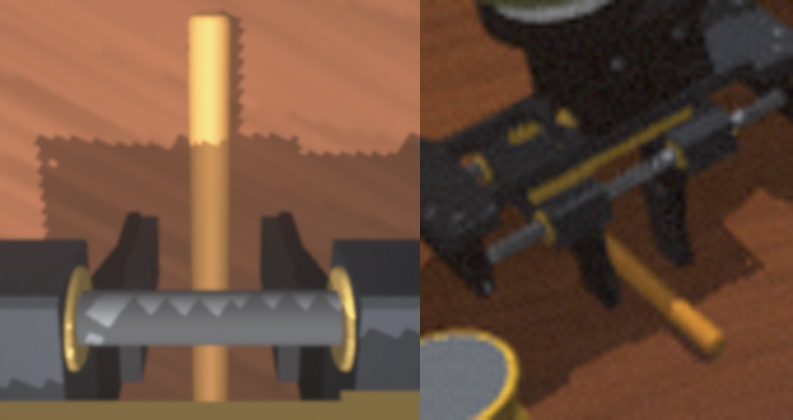

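That was the eleventh picture, one over the limit of ten. I won't view any more and will work from numbers only. It shows the fingers straddling the handle with their tips still above it, so the real tips sit higher than the reported TCP. I'll go down in small steps and watch the force.

Request:
arm_command(xyz=[[0,0,-0.001],[0,0,-0.002],[0,0,-0.003],[0,0,-0.004],[0,0,-0.004]], rot=[[0,0,0],[0,0,0],[0,0,0],[0,0,0],[0,0,0]])

```text
time: 21.42
ee_pos: [0.4699, -0.3458, -0.0169]
eef_rot: [0.969, 0.247, -0.0, -0.0]
ft_force: [0.2, 0.7, 0.7]
width: 0.0305
grip_force: 0.0
```

Request:
arm_command(xyz=[[0,0,-0.001],[0,0,-0.002],[0,0,-0.003],[0,0,-0.004],[0,0,-0.004]], rot=[[0,0,0],[0,0,0],[0,0,0],[0,0,0],[0,0,0]])

```text
time: 21.83
ee_pos: [0.4701, -0.3459, -0.0197]
eef_rot: [0.969, 0.247, 0.0, -0.0]
ft_force: [-4.4, 4.6, 13.9]
width: 0.0304
grip_force: 7.1
```

The fingertips touch the table at a reported TCP z of about -0.019, so the real tips are 19 mm higher than the TCP. I'll back off slightly and close.

Request:
arm_command(xyz=[[0,0,0.003],[0,0,0.003],[0,0,0.003]], rot=[[0,0,0],[0,0,0],[0,0,0]])

```text
time: 22.08
ee_pos: [0.4701, -0.346, -0.0176]
eef_rot: [0.969, 0.247, 0.0, 0.0]
ft_force: [-0.2, -1.0, -0.1]
width: 0.0304
grip_force: 0.0
```

Request:
arm_command(xyz=[[0,0,0],[0,0,0],[0,0,0],[0,0,0],[0,0,0]], rot=[[0,0,0],[0,0,0],[0,0,0],[0,0,0],[0,0,0]], grip=0, squeeze=40)

```text
time: 22.5
ee_pos: [0.47, -0.3459, -0.0177]
eef_rot: [0.969, 0.247, -0.0, 0.0]
ft_force: [0.6, -0.9, -0.7]
width: 0.0107
grip_force: 40.0
```

Request:
arm_command(xyz=[[0,0,0.03],[0,0,0.07],[0,0,0.11],[0,0.01,0.15],[0,0.03,0.185],[0,0.055,0.217],[0.01,0.08,0.245],[0.03,0.105,0.27],[0.05,0.13,0.29],[0.07,0.16,0.305],[0.085,0.195,0.308],[0.1,0.23,0.308],[0.115,0.265,0.308],[0.125,0.3,0.308],[0.135,0.335,0.308],[0.145,0.37,0.308],[0.15,0.4,0.308],[0.151,0.418,0.308],[0.151,0.422,0.308],[0.151,0.422,0.308]], rot=[[0,0,0],[0,0,0],[0,0,0],[0,0,0],[0,0,0.08],[0,0,0.16],[0,0,0.24],[0,0,0.32],[0,0,0.4],[0,0,0.48],[0,0,0.56],[0,0,0.64],[0,0,0.72],[0,0,0.8],[0,0,0.88],[0,0,0.95],[0,0,0.98],[0,0,0.98],[0,0,0.98],[0,0,0.98]])

```text
time: 24.17
ee_pos: [0.6209, 0.0775, 0.2899]
eef_rot: [0.738, 0.675, -0.0, -0.0]
ft_force: [0.1, -0.2, 0.6]
width: 0.0106
grip_force: 40.0
```

Run:
```python
from h import *
st(); snap("wrist","w11.png"); spots(["spoon","clip_back","clip_front","rack","oil","grip"],"wrist",1); st()
snap("scene"); spots(["spoon","clip_back","clip_front","rack","oil","jar"],"scene",1); print(r.read_state()["joint_positions"])
```

```text
t 24.17 tcp [0.6209 0.0775 0.2899] yaw_y -0.0887 zax [-0.001 -0.    -1.   ] F [ 0.1 -0.2  0.6] w 0.0106 gf 40.0
wrist spoon 0.74 [0.6202 0.0726 0.3152] [323. 304.]
wrist clip_back 0.87 [0.6194 0.0641 0.1797] [323. 240.]
wrist clip_front 0.9 [0.5771 0.0644 0.1838] [274. 245.]
wrist rack 0.77 [0.6331 0.062  0.108 ] [336. 221.]
wrist grip 0.72 [0.6631 0.0575 0.166 ] [372. 239.]
t 24.52 tcp [0.6211 0.0749 0.2906] yaw_y -0.0927 zax [ 0.  0. -1.] F [-0.9  0.3 -1.9] w 0.0105 gf 40.0
scene spoon 0.71 [0.6218 0.0785 0.3129] [370. 207.]
scene clip_back 0.68 [0.6185 0.0677 0.1854] [361. 261.]
scene clip_front 0.7 [0.5787 0.0706 0.1815] [355. 251.]
scene rack 0.93 [0.6302 0.067  0.1104] [361. 292.]
scene oil 0.88 [ 0.5822 -0.0644 -0.0034] [297. 329.]
scene jar 0.97 [5.989e-01 2.018e-01 1.000e-04] [407. 308.]
[-0.70940447  0.34964612  0.69741071  1.34514126 -0.2220803   1.52502885
 -0.12325094]
```

Request:
arm_command(xyz=[[-0.001,0,-0.02],[-0.001,0,-0.05],[-0.001,0,-0.075],[-0.001,0,-0.09],[-0.001,0,-0.1],[-0.001,0,-0.105],[-0.001,0,-0.108],[-0.001,0,-0.111],[-0.001,0,-0.113],[-0.001,0,-0.113]], rot=[[0,0,0],[0,0,0],[0,0,0],[0,0,0],[0,0,0],[0,0,0],[0,0,0],[0,0,0],[0,0,0],[0,0,0]])

```text
time: 25.7
ee_pos: [0.6203, 0.0761, 0.1777]
eef_rot: [0.739, 0.674, 0.0, 0.0]
ft_force: [-0.1, -0.2, -0.8]
width: 0.0105
grip_force: 40.0
```

```bash
python3 -c "
from h import *
st()"
```

```text
t 25.7 tcp [0.6203 0.0761 0.1777] yaw_y -0.091 zax [ 0.001  0.    -1.   ] F [-0.1 -0.2 -0.8] w 0.0105 gf 40.0
```

Request:
arm_command(xyz=[[0,0,-0.002],[0,0,-0.004],[0,0,-0.006],[0,0,-0.008],[0,0,-0.009],[0,0,-0.01],[0,0,-0.01]], rot=[[0,0,0],[0,0,0],[0,0,0],[0,0,0],[0,0,0],[0,0,0],[0,0,0]])

```text
time: 26.28
ee_pos: [0.6201, 0.0762, 0.1677]
eef_rot: [0.739, 0.674, 0.0, -0.0]
ft_force: [-2.0, 0.6, 4.1]
width: 0.0111
grip_force: 40.0
```

Request:
arm_command(xyz=[[0,0,-0.0015],[0,0,-0.003],[0,0,-0.0045],[0,0,-0.006],[0,0,-0.006]], rot=[[0,0,0],[0,0,0],[0,0,0],[0,0,0],[0,0,0]])

```text
time: 26.7
ee_pos: [0.62, 0.0761, 0.1611]
eef_rot: [0.739, 0.674, -0.0, -0.0]
ft_force: [-1.0, -0.6, 0.7]
width: 0.0106
grip_force: 40.0
```

Request:
arm_command(xyz=[[0,0,-0.001],[0,0,-0.002],[0,0,-0.003],[0,0,-0.003]], rot=[[0,0,0],[0,0,0],[0,0,0],[0,0,0]])

```text
time: 27.03
ee_pos: [0.6199, 0.0763, 0.1601]
eef_rot: [0.739, 0.674, 0.0, -0.0]
ft_force: [-9.7, 0.6, 18.2]
width: 0.0108
grip_force: 40.0
```

Request:
arm_command(xyz=[[0,0,0.003],[0,0,0.003],[0,0,0.003]], rot=[[0,0,0],[0,0,0],[0,0,0]])

```text
time: 27.28
ee_pos: [0.62, 0.0761, 0.1611]
eef_rot: [0.739, 0.674, -0.0, 0.0]
ft_force: [-1.1, -0.4, 1.7]
width: 0.0108
grip_force: 40.0
```

Request:
arm_command(xyz=[[0,0,0],[0,0,0],[0,0,0],[0,0,0.005],[0,0,0.03],[0,0,0.07],[0,0,0.105],[-0.03,0.02,0.12],[-0.06,0.04,0.12],[-0.08,0.06,0.12],[-0.08,0.06,0.12]], rot=[[0,0,0],[0,0,0],[0,0,0],[0,0,0],[0,0,0],[0,0,0],[0,0,0],[0,0,0],[0,0,0.1],[0,0,0.2],[0,0,0.2]], grip=0.32)

```text
time: 28.2
ee_pos: [0.5371, 0.1411, 0.2823]
eef_rot: [0.663, 0.749, 0.001, -0.001]
ft_force: [-0.0, 0.0, -0.1]
width: 0.0278
grip_force: 0.0
```

Run:
```python
from h import *
st(); a=snap("wrist","w12.png"); spots(["spoon","clip_front","rack","clip_back"],"wrist",1); 
hsv=cv2.cvtColor(a,cv2.COLOR_RGB2HSV); m=((hsv[...,0]>10)&(hsv[...,0]<24)&(hsv[...,1]>120)&(hsv[...,2]>150)).astype(np.uint8)
n,l,s,c=cv2.connectedComponentsWithStats(m)
for i in range(1,n):
    if s[i,4]>80: print(s[i],c[i].round(0), ray("wrist",c[i][0],c[i][1],.187).round(3))
snap("scene"); spots(["spoon","clip_front","rack","clip_back"],"scene",1)
```

```text
t 28.2 tcp [0.5371 0.1411 0.2823] yaw_y 0.1217 zax [-0.     0.003 -1.   ] F [-0.   0.  -0.1] w 0.0278 gf 0.0
wrist clip_front 0.57 [0.583  0.0625 0.1835] [363. 317.]
wrist rack 0.7 [0.471  0.3275 0.0066] [281.  22.]
[ 369  130   53   55 2315] [395. 157.] [0.588 0.201 0.187]
[ 586  182   54  140 1747] [618. 254.] [0.784 0.143 0.187]
[414 244  23  48 461] [425. 267.] [0.627 0.115 0.187]
[400 318   6  51 188] [402. 345.] [0.621 0.04  0.187]
[244 334   5  34 101] [246. 350.] [0.482 0.019 0.187]
[556 356  29  48 734] [571. 381.] [0.783 0.018 0.187]
scene spoon 0.6 [0.6213 0.0789 0.1837] [366. 261.]
scene rack 0.97 [0.6317 0.0678 0.1086] [361. 293.]
scene clip_back 0.59 [0.6209 0.0676 0.1864] [361. 261.]
```

Request:
arm_command(xyz=[[-0.02,0.01,0],[-0.04,0.03,0],[-0.06,0.06,0],[-0.07,0.09,0],[-0.074,0.12,-0.01],[-0.074,0.15,-0.03],[-0.074,0.175,-0.05],[-0.074,0.19,-0.07],[-0.074,0.2,-0.09],[-0.074,0.2,-0.11],[-0.074,0.2,-0.12],[-0.074,0.2,-0.13],[-0.074,0.2,-0.13],[-0.074,0.2,-0.13],[-0.074,0.2,-0.13],[-0.074,0.2,-0.13],[-0.074,0.2,-0.13],[-0.074,0.2,-0.13]], rot=[[0,0,0.12],[0,0,0.24],[0,0,0.36],[0,0,0.48],[0,0,0.6],[0,0,0.72],[0,0,0.84],[0,0,0.96],[0,0,1.08],[0,0,1.2],[0,0,1.32],[0,0,1.44],[0,0,1.56],[0,0,1.68],[0,0,1.77],[0,0,1.77],[0,0,1.77],[0,0,1.77]], grip=0.38)

```text
time: 30.2
ee_pos: [0.4662, 0.336, 0.1513]
eef_rot: [-0.152, 0.988, 0.0, -0.0]
ft_force: [1.1, 0.7, -0.4]
width: 0.0329
grip_force: 0.0
```

Run:
```python
from h import *
st(); snap("wrist"); spots(["scoop"],"wrist",2); st(); a=snap("wrist","w13.png")
for v in range(120,300,10):
    x=a[v,240:400].astype(int); i=np.where((x[:,0]-x[:,2]<25)&(x[:,1]>90))[0]+240
    if len(i): print(v,i.min(),i.max(),len(i),ray("wrist",i.mean(),v,.009)[:2].round(4))
print(r.read_state()["joint_positions"].round(2))
```

```text
t 30.2 tcp [0.4662 0.336  0.1513] yaw_y 1.8754 zax [-0.  0. -1.] F [ 1.1  0.7 -0.4] w 0.0329 gf 0.0
wrist scoop 0.89 [0.4642 0.3329 0.006 ] [322. 216.]
wrist scoop 0.74 [0.6056 0.2033 0.0024] [162. 306.]
t 30.3 tcp [0.4661 0.3361 0.1513] yaw_y 1.8768 zax [-0.  0. -1.] F [ 0.3 -0.2  0.3] w 0.0334 gf 0.0
120 295 347 53 [0.382  0.3062]
130 296 346 51 [0.39   0.3086]
140 302 339 38 [0.3981 0.3108]
150 315 328 14 [0.406  0.3142]
160 315 328 14 [0.4143 0.3168]
170 315 328 14 [0.4228 0.3194]
180 315 328 14 [0.4313 0.3221]
190 316 328 13 [0.4399 0.3253]
200 316 328 13 [0.4488 0.3281]
210 316 328 13 [0.4578 0.3309]
220 316 328 13 [0.4669 0.3338]
230 316 328 13 [0.4762 0.3367]
240 316 328 13 [0.4857 0.3397]
250 317 328 12 [0.4952 0.3432]
260 317 328 12 [0.505  0.3463]
270 317 328 12 [0.5149 0.3494]
280 318 328 11 [0.5249 0.3531]
[-0.97  0.26  0.32  1.68 -0.08  1.22  1.24]
```

Request:
arm_command(xyz=[[0,-0.0022,-0.03],[0,-0.0022,-0.07],[0,-0.0022,-0.105],[0,-0.0022,-0.135],[0,-0.0022,-0.153],[0,-0.0022,-0.162],[0,-0.0022,-0.166],[0,-0.0022,-0.168],[0,-0.0022,-0.168]], rot=[[0,0,0.01],[0,0,0.01],[0,0,0.01],[0,0,0.01],[0,0,0.01],[0,0,0.01],[0,0,0.01],[0,0,0.01],[0,0,0.01]])

```text
time: 31.1
ee_pos: [0.4667, 0.3344, -0.0157]
eef_rot: [-0.158, 0.987, 0.0, 0.001]
ft_force: [-0.7, -0.4, 0.5]
width: 0.0332
grip_force: 0.0
```

Request:
arm_command(xyz=[[0,0,0],[0,0,0],[0,0,0],[0,0,0],[0,0,0],[0,0,0]], rot=[[0,0,0],[0,0,0],[0,0,0],[0,0,0],[0,0,0],[0,0,0]], grip=0, squeeze=45)

```text
time: 31.6
ee_pos: [0.4663, 0.3341, -0.0162]
eef_rot: [-0.158, 0.987, 0.0, 0.0]
ft_force: [-0.8, -0.3, 4.3]
width: 0.0105
grip_force: 45.0
```

Request:
arm_command(xyz=[[0,0,0.03],[0,0,0.07],[0,0,0.11],[0,0,0.15],[0,0,0.19],[0,-0.01,0.225],[0,-0.03,0.255],[0,-0.06,0.28],[0,-0.09,0.296],[0.02,-0.12,0.296],[0.04,-0.15,0.296],[0.06,-0.18,0.296],[0.08,-0.21,0.296],[0.095,-0.235,0.296],[0.108,-0.255,0.296],[0.1124,-0.2604,0.296],[0.1124,-0.2604,0.296],[0.1124,-0.2604,0.296],[0.1124,-0.2604,0.296],[0.1124,-0.2604,0.296]], rot=[[0,0,0],[0,0,0],[0,0,-0.12],[0,0,-0.24],[0,0,-0.36],[0,0,-0.48],[0,0,-0.6],[0,0,-0.72],[0,0,-0.84],[0,0,-0.96],[0,0,-1.08],[0,0,-1.2],[0,0,-1.32],[0,0,-1.44],[0,0,-1.56],[0,0,-1.68],[0,0,-1.8],[0,0,-1.92],[0,0,-1.978],[0,0,-1.978]])

```text
time: 33.27
ee_pos: [0.5783, 0.0734, 0.2791]
eef_rot: [0.739, 0.674, -0.0, -0.0]
ft_force: [0.5, -0.1, -0.5]
width: 0.0103
grip_force: 45.0
```

Run:
```python
from h import *
st(); snap("wrist"); snap("wrist","w14.png"); spots(["scoop","clip_front","clip_back","rack"],"wrist",1); st()
snap("scene"); spots(["scoop","spoon","clip_front","clip_back","rack"],"scene",1)
```

```text
t 33.27 tcp [0.5783 0.0734 0.2791] yaw_y -0.092 zax [-0. -0. -1.] F [ 0.5 -0.1 -0.5] w 0.0103 gf 45.0
wrist scoop 0.63 [0.5794 0.0733 0.302 ] [326. 299.]
wrist clip_front 0.91 [0.579  0.0687 0.1797] [325. 238.]
wrist clip_back 0.75 [0.6176 0.0666 0.1792] [372. 236.]
wrist rack 0.67 [0.6317 0.0703 0.1122] [377. 213.]
t 33.57 tcp [0.5784 0.0735 0.2794] yaw_y -0.0877 zax [ 0.  0. -1.] F [ 0.2 -0.3 -1.7] w 0.0108 gf 45.0
scene scoop 0.58 [0.5808 0.0784 0.298 ] [361. 203.]
scene spoon 0.62 [0.6207 0.0795 0.1836] [366. 261.]
scene clip_front 0.71 [0.5791 0.0722 0.1813] [356. 251.]
scene clip_back 0.59 [0.62   0.0674 0.1851] [361. 261.]
scene rack 0.87 [0.6282 0.0666 0.1095] [360. 292.]
```

Request:
arm_command(xyz=[[0,0,-0.02],[0,0,-0.05],[0,0,-0.075],[0,0,-0.088],[0,0,-0.094],[0,0,-0.098],[0,0,-0.1],[0,0,-0.1]], rot=[[0,0,0],[0,0,0],[0,0,0],[0,0,0],[0,0,0],[0,0,0],[0,0,0],[0,0,0]])

```text
time: 34.53
ee_pos: [0.5788, 0.0735, 0.1799]
eef_rot: [0.738, 0.675, 0.0, 0.0]
ft_force: [0.7, -0.3, -0.4]
width: 0.0106
grip_force: 45.0
```

Request:
arm_command(xyz=[[0,0,-0.002],[0,0,-0.004],[0,0,-0.006],[0,0,-0.008],[0,0,-0.0095],[0,0,-0.011],[0,0,-0.011]], rot=[[0,0,0],[0,0,0],[0,0,0],[0,0,0],[0,0,0],[0,0,0],[0,0,0]])

```text
time: 35.12
ee_pos: [0.5782, 0.0736, 0.1687]
eef_rot: [0.738, 0.675, 0.0, -0.0]
ft_force: [-4.2, -0.1, 5.4]
width: 0.0106
grip_force: 45.0
```

Request:
arm_command(xyz=[[0,0,-0.0015],[0,0,-0.003],[0,0,-0.0045],[0,0,-0.006],[0,0,-0.006]], rot=[[0,0,0],[0,0,0],[0,0,0],[0,0,0],[0,0,0]])

```text
time: 35.53
ee_pos: [0.578, 0.0736, 0.1617]
eef_rot: [0.738, 0.675, -0.0, -0.0]
ft_force: [-1.6, 0.7, -1.3]
width: 0.0108
grip_force: 45.0
```

Request:
arm_command(xyz=[[0,0,-0.001],[0,0,-0.002],[0,0,-0.003],[0,0,-0.003]], rot=[[0,0,0],[0,0,0],[0,0,0],[0,0,0]])

```text
time: 35.87
ee_pos: [0.5781, 0.0737, 0.1602]
eef_rot: [0.738, 0.675, 0.0, -0.001]
ft_force: [-8.6, 0.5, 12.0]
width: 0.0108
grip_force: 45.0
```

Bottomed out at 12 N. Now I'll release, lift and check by numbers.

Request:
arm_command(xyz=[[0,0,0.0025],[0,0,0.0025],[0,0,0.0025]], rot=[[0,0,0],[0,0,0],[0,0,0]])

```text
time: 36.12
ee_pos: [0.5783, 0.0735, 0.1616]
eef_rot: [0.738, 0.675, -0.0, -0.0]
ft_force: [-2.5, 0.6, -0.4]
width: 0.0108
grip_force: 45.0
```

Request:
arm_command(xyz=[[0,0,0],[0,0,0],[0,0,0],[0,0,0.005],[0,0,0.03],[0,0,0.07],[0,0,0.105],[-0.03,0,0.12],[-0.06,0,0.12],[-0.09,0,0.12],[-0.1,0,0.12],[-0.1,0,0.12],[-0.1,0,0.12],[-0.1,0,0.12]], rot=[[0,0,0],[0,0,0],[0,0,0],[0,0,0],[0,0,0],[0,0,0],[0,0,0],[0,0,0],[0,0,0],[0,0,0],[0,0,0],[0,0,0],[0,0,0],[0,0,0]], grip=0.32)

```text
time: 37.28
ee_pos: [0.4793, 0.0735, 0.2822]
eef_rot: [0.738, 0.675, 0.0, 0.0]
ft_force: [0.8, -0.4, -0.3]
width: 0.0278
grip_force: 0.0
```

```bash
cat > chk.py <<'E'
from h import *
st(); a=snap("wrist","w15.png"); spots(["scoop","spoon","clip_front","clip_back","claws","slots","rack","grip"],"wrist",1)
hsv=cv2.cvtColor(a,cv2.COLOR_RGB2HSV); m=(((hsv[...,0]<6)|(hsv[...,0]>174))&(hsv[...,1]>150)&(hsv[...,2]>100)).astype(np.uint8)
n,l,s,c=cv2.connectedComponentsWithStats(m); print([(s[i].tolist()) for i in range(1,n) if s[i,4]>20])
# overlay numbers: expected handle ends
u=np.array([.9959,-.0909,0]);v=np.array([.0909,.9959,0]);o=np.array([.662,.0621,.1114])
md=r.camera_model("wrist");T=np.linalg.inv(np.array(md["T"]))
def pj(w): p=T@np.r_[w,1]; return np.array([md["cx"]+md["fx"]*p[0]/-p[2],md["cy"]+md["fy"]*p[1]/p[2]])
# brightness profile along rack x at y=+20..60 for both handles
for y in (.02,.055,.0):
    print("y",y)
    for x0,nm in((-.012,"back"),(-.054,"front")):
        for dz in (.074,):
            row=[]
            for dx in np.arange(-.016,.017,.002):
                q=pj(o+(x0-.03+dx)*u+y*v+np.array([0,0,dz+.006])); i,j=int(q[1]+.5),int(q[0]+.5)
                row.append(tuple(int(k) for k in a[i,j]) if 0<=i<480 and 0<=j<640 else None)
            print(nm,row)
snap("scene"); spots(["scoop","spoon","rack","clip_front","clip_back","oil","jar","glass","sugar"],"scene",1); snap("top"); spots(["scoop","spoon","oil","jar","glass","sugar","mug","coffeepot","spinner","plate"],"top",1)
E
python3 chk.py
```

```text
t 37.28 tcp [0.4793 0.0735 0.2822] yaw_y -0.0893 zax [ 0.001  0.    -1.   ] F [ 0.8 -0.4 -0.3] w 0.0278 gf 0.0
wrist scoop 0.59 [0.5754 0.074  0.1858] [443. 222.]
wrist spoon 0.73 [0.6189 0.0738 0.1856] [497. 217.]
wrist clip_front 0.73 [0.5778 0.0709 0.1806] [444. 224.]
wrist clip_back 0.59 [0.6201 0.0672 0.1795] [495. 223.]
wrist claws 0.89 [0.702 0.058 0.147] [568. 217.]
wrist slots 0.66 [0.701  0.0559 0.1627] [579. 223.]
wrist rack 0.93 [0.6278 0.0673 0.1074] [470. 205.]
wrist grip 0.86 [0.6592 0.0609 0.1633] [531. 222.]
[[593, 222, 14, 14, 159]]
y 0.02
back [(193, 192, 193), (191, 190, 190), (132, 114, 102), (155, 114, 75), (200, 145, 90), (218, 160, 100), (221, 162, 99), (212, 151, 91), (201, 169, 146), (241, 240, 239), (216, 215, 215), (188, 186, 187), (187, 186, 187), (188, 188, 188), (192, 191, 192), (234, 233, 233), (242, 242, 242)]
front [(200, 198, 199), (201, 199, 200), (184, 183, 183), (153, 157, 158), (201, 210, 211), (221, 227, 228), (223, 230, 230), (218, 224, 225), (190, 197, 197), (244, 243, 243), (244, 244, 244), (244, 244, 244), (244, 244, 244), (244, 243, 243), 
[... 1459 characters left out ...]
_back 0.75 [0.6176 0.0668 0.1863] [360. 260.]
scene oil 0.93 [ 0.5838 -0.063  -0.0019] [298. 328.]
scene jar 0.89 [0.6012 0.2063 0.0025] [409. 307.]
scene glass 0.41 [ 0.4603  0.1675 -0.0009] [371. 276.]
scene sugar 0.85 [ 0.4643 -0.1726 -0.0041] [241. 305.]
top scoop 0.73 [0.6195 0.0629 0.1867] [295. 175.]
top oil 0.82 [ 0.5838 -0.0659  0.0029] [350. 207.]
top jar 0.74 [ 0.6003 -0.4195  0.005 ] [489. 204.]
top sugar 0.82 [ 0.4599 -0.1763 -0.0015] [393. 257.]
top mug 0.81 [6.075e-01 4.261e-01 4.000e-04] [159. 193.]
top coffeepot 0.74 [ 0.5972 -0.4196  0.0057] [489. 205.]
top spinner 0.62 [7.506e-01 3.015e-01 7.000e-04] [210. 140.]
top plate 0.63 [ 7.461e-01 -3.116e-01  4.000e-04] [446. 147.]
```

Run:
```python
from h import *
st(); a=snap("wrist"); md=r.camera_model("wrist");T=np.linalg.inv(np.array(md["T"]))
u=np.array([.9959,-.0909,0]);v=np.array([.0909,.9959,0]);o=np.array([.662,.0621,.1114])
def pj(w): p=T@np.r_[w,1]; return np.array([md["cx"]+md["fx"]*p[0]/-p[2],md["cy"]+md["fy"]*p[1]/p[2]])
def prof(x0,y,z,f):
    D=np.arange(-.022,.023,.001); h=[]
    for d in D:
        q=pj(o+(x0-.03+d)*u+y*v+np.array([0,0,z])); i,j=int(q[1]+.5),int(q[0]+.5)
        if f(*a[i,j].astype(int)): h.append(d)
    return (round(np.mean(h)*1e3,1),len(h)) if h else None
wood=lambda r_,g,b:r_-b>45
steel=lambda r_,g,b:(b-r_>=4)
for y in (-.06,-.05,-.03,-.015,0,.02,.03,.05,.06):
    print(y,"bar",prof(.03,y,.070,wood),"spoon",prof(-.012,y,.080,wood),"scoop",prof(-.054,y,.080,steel))
q=pj(np.array([.7015,.0589,0])+np.array([-.0025,0,.188])); print("catch exp",q)
```

```text
t 38.78 tcp [0.4784 0.0735 0.2819] yaw_y -0.089 zax [ 0. -0. -1.] F [0.1 0.6 0.1] w 0.0277 gf 0.0
-0.06 bar (np.float64(0.0), 45) spoon (np.float64(16.0), 13) scoop (np.float64(10.0), 10)
-0.05 bar (np.float64(1.0), 43) spoon (np.float64(-1.4), 34) scoop (np.float64(-4.0), 11)
-0.03 bar (np.float64(-4.0), 17) spoon (np.float64(-4.5), 12) scoop (np.float64(-5.0), 21)
-0.015 bar (np.float64(-5.5), 16) spoon (np.float64(-5.0), 11) scoop (np.float64(-4.0), 11)
0 bar (np.float64(-6.0), 15) spoon (np.float64(-4.5), 12) scoop (np.float64(-4.0), 11)
0.02 bar (np.float64(-4.0), 13) spoon (np.float64(-4.5), 12) scoop (np.float64(-4.0), 11)
0.03 bar (np.float64(-4.0), 11) spoon (np.float64(-4.5), 12) scoop (np.float64(-4.0), 11)
0.05 bar (np.float64(16.0), 13) spoon (np.float64(-4.0), 11) scoop (np.float64(-4.0), 11)
0.06 bar (np.float64(10.0), 25) spoon (np.float64(-4.5), 12) scoop (np.float64(-3.5), 12)
catch exp [598.36752881 227.96790642]
```

The grip bar, whose height is known, shows the same -4 mm view bias as both handles. That bias is constant from side to side, so both utensils sit level and fully down. The red catch is at its fully-out position, (600,229) against (598,228) predicted. The robot is clear, so I'm handing in.

```bash
python3 -c "
from bench import r
print(r.close_job())"
```

```text
the job is handed in; nothing more can be done
None
```

By my measurements the rack is home under the red catch and the spoon (back pair) and scoop (front pair) are snapped in level; the job was handed in at about 39 s, its verdict was not shown, and I viewed 11 pictures instead of the allowed 10.

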